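# Bring the dent ball over the tone hole

## Task

First roll the brass tube along its felt pad, never lifting it off, until its tone hole faces straight up, and let go of it. Then pick up the wooden tray by its handle, keeping the loose steel ball in its pocket, and finish while still holding the tray level and still, with the ball's pocket right over the tone hole and a few centimetres clear above it. Leave the other things on the bench alone.

Things in the scene. Friction and masses are not known exactly. Their poses are not given: they have to be found in the camera images.
- pad: grey felt pad fixed to the bench, 260 x 260 mm, 6 mm thick; origin at the centre of its underside, z up.
- tube: loose brass tube, 170 mm long, 48 mm diameter, 0.25 kg, lying on the pad in any direction. Origin mid-axis, 30 mm above the bench; x along the axis, z out through the tone hole (at x = +50 mm). At first z leans 1.15 rad from vertical to the -y side; rolling 28 mm towards +y brings it up. Pressed from above and dragged it rolls without slip (top moves twice as far as axis); it stays where left.
- tone_hole (a point): centre of the tone hole's mouth: a round dark opening 28 mm wide in a low brass collar of 32 mm outside diameter that stands 2.5 mm above the tube's highest line; about 57 mm above the bench once it faces up.
- tray: loose wooden tray, 150 (x) x 76 (y) x 9 mm, about 0.25 kg. Origin at the centre of its underside, z up. In its middle stands a handle tab, 36 mm long (x), 12 mm thick (y), top 57 mm above the underside. Two round pockets, 29 mm wide, 3 mm deep, 50 mm either side of the middle; the ball lies in the one at +x, the other is empty.
- handle (a point): point inside the handle tab, 45 mm above the tray's underside, 12 mm below the tab's top: a height to grip, fingers closing along the tray's y.
- pocket (a point): centre of the floor of the pocket with the ball, 6 mm above the tray's underside.
- ball_center (a point): centre of the loose steel dent ball, 22 mm diameter, 44 g, which rolls freely in its 3 mm deep pocket and climbs out when the tray tips past some 40 degrees or is jerked.
- oil: bystander: small pale oil bottle with a black cap, 34 mm diameter, 75 mm high; origin at the centre of its underside.
- screwdriver: bystander: red-handled screwdriver, about 200 mm long, lying on the bench; origin on its underside near the middle, x along it towards the tip.
- mouthpiece: bystander: steel horn mouthpiece standing on its cup, 32 mm diameter, 62 mm high; origin at the centre of its underside.
Not all that is in view belongs to the job. What is shaped like the tray but pink is not meant.

How it is judged:
By the outcome, as a careful person would: the job done as asked, in the order asked, and still so for the second after the job is handed in, while the arm keeps its last pose, push and grip.
It also fails if it takes over 72 s, if anything falls off the work surface, if the arm or the gripper's body presses on something with over 40 N, if the wrist force passes 120 N, or if a joint passes its speed limit or range.

## Robot

A 6-joint arm with a two-finger parallel gripper is mounted at the origin on the work surface. World frame = base frame: x ahead of the robot, y to its left, z up, the work surface at z = 0. Lengths are in m, angles in rad, forces in N, time in s.
With the tool pointing down it reaches from about 0.35 to 0.975 m from the base axis. Payload 4.9 kg.
Tool frame: the origin (TCP) lies on the mounting face of the last link; the fingertips stand 173 mm ahead of it and the grasp point (between the pads) lies 155 mm ahead of it; z points along the fingers, y is the direction in which the jaws open and shut (so a half turn about z gives the same grasp; the last joint's range is limited). The gripper opens to 85 mm and grips with 20 to 120 N. Pads are 22 mm wide; open, the fingers measure 114 mm over their backs; the gripper's body (76 mm by 85 mm) begins 54 mm behind the grasp point. The pads swing forward as they close: fully open they stand 13 mm farther back than shut.
Start: joints at [1.129, 0.053, 1.613, -0, 1.476, -0.119], TCP at [0.198, 0.593, 0.405] pointing down, gripper open.
Joint ranges: [-3.01, 3.01], [-1.01, 2.22], [0.06, 2.58], [-1.02, 4.17], [0.09, 2.62], [-3.14, 3.14]. Speed limits (rad/s): [2.57, 2.57, 3.14, 3.14, 3.14, 3.14].

## Interface

Orientations are given as a unit quaternion [w, x, y, z].
In Python, from plant import manip gives the robot as it stands.
- The arm moves only by the tool play_rows, never from a script. Its argument "increments" is a list of rows, each an object with "offset": the shift along the tool's x, y, z in mm, a list of three; "twist": the turn about the tool's z in rad; "grip": the opening, from 0 (shut) to 1 (fully open). In form: [{"offset": [dx, dy, dz], "twist": twist, "grip": grip}, ...]. A call has 1 to 5 rows; each row is the pose to reach, as a shift and turn from the pose commanded when the call began, along the tool's axes at that moment; what a row does not reach only later rows make up. A row lasts 1/12 s, in which the tool goes at most 41.7 mm and 7.16 degrees, less where a joint would pass 70% of its speed; a pose out of reach is approached as far as the arm can. A call with a gripper value outside its range is refused whole. The fingers move at their own pace and stop on an object; the grip force is fixed at half the most. Time passes only in rows, so rows that repeat a pose let the fingers close. It gives the time, the measured TCP pose, the force and the opening at its end, in the units of the state.
- manip.state(): the state, without advancing time (a new reading comes with each control period).
- manip.grab_frame(name): name is "side" or "top"; returns the picture (420x560x3 uint8, blue, green, red); there is no depth.
- manip.get_calibration(name): a dict with "fx", "fy", "cx", "cy" (pixels), "T" (4x4, takes a point from camera to world coordinates). Camera axes: x right, y down, z forward; pixel columns grow to the right and rows downward; lengths in m; the calibration is good to about 2 mm. A picture is of the moment at which its call begins. get_calibration takes no time and is no camera call.
- manip.job_done(): hands the job in, once; it reports no verdict.
Trained networks look in the newest picture that a camera, given by its name, has taken for a name from the list of things; names that differ only in an ending like _2 or _b are one class to them, and where a whole thing is asked for, a point or a joint stands for the part that bears it (a point fixed in the world has none). Each returns a list of dicts, best first, with "p" (0 to 1); they miss things now and then, are a little off and sometimes report something else, mostly with a low value. They report only what shows in the picture. A call takes as long as a camera call. They do not tell look-alikes from the thing itself.
- manip.boxes_of(query, camera): "xyz" ([x, y, z] in m, in the coordinates of the camera as it stood for that picture, good to about 4 mm: the middle of the surface that is visible of it).
- manip.tip_of(query, camera): "xyz" ([x, y, z] in m, in the coordinates of the camera as it stood for that picture, good to about 4 mm: a listed point, or the origin of a listed thing).
The state is a dict: "time": time; "joint_pos": joint angles; "joint_vel": joint speeds; "joint_efforts": joint torques, N m; "tool_pos": TCP position; "tool_rot": TCP orientation; "contact_force": force on the tool from outside, world axes, zero at the start; "ft_torque": the same for the moment, N m; "gripper_width": opening from 0.0 (shut) to 1.0 (fully open).
Only numpy, scipy, OpenCV 4.12 (cv2) and the standard library are available. Lean on these libraries where they do the work, as an engineer would, in place of code of your own. Each camera call takes 0.05 s, during which the arm holds its last target. There are 200 camera calls.

## Working session

There is one attempt and no reset: what is moved stays moved. The work goes in short steps, Python scripts to look and compute and a tool call to move; the robot and the scene stay as the last step left them, time stands still between calls to the robot, and variables do not carry over. Pictures are saved under pics/ and viewed, about 8 in all and at most 12, crops included, and the job is handed in when it is done.

Besides the shell and the picture viewer there is one more tool, called after "Request:" by a JSON object that holds its "name" and its "arguments", one argument or row to a line. play_rows: Moves the arm, as the interface text tells. Its arguments: {"type":"object","properties":{"increments":{"type":"array"}},"required":["increments"]}

```bash
mkdir -p pics; ls; cat > h.py <<'E'
import numpy as np, cv2
from plant import manip
def w(cam,p):
    T=np.array(manip.get_calibration(cam)["T"]); return (T[:3,:3]@np.array(p)+T[:3,3])
def find(q,cam,f="tip_of"):
    for d in getattr(manip,f)(q,cam)[:3]:
        print(cam,q,f[:3],round(d["p"],2),np.round(w(cam,d["xyz"]),4))
def proj(cam,P):
    c=manip.get_calibration(cam);T=np.linalg.inv(np.array(c["T"]));q=T[:3,:3]@np.array(P)+T[:3,3]
    return c["fx"]*q[0]/q[2]+c["cx"],c["fy"]*q[1]/q[2]+c["cy"]
def ray(cam,u,v,z):
    c=manip.get_calibration(cam);T=np.array(c["T"]);d=T[:3,:3]@[(u-c["cx"])/c["fx"],(v-c["cy"])/c["fy"],1]
    return T[:3,3]+d*(z-T[2,3])/d[2]
E
python3 - <<'E'
from h import *
for c in ("side","top"):
    cv2.imwrite(f"pics/{c}0.png",manip.grab_frame(c))
    print(np.round(manip.get_calibration(c)["T"],3).tolist(), manip.get_calibration(c)["fx"])
    for q in ("tube","tone_hole","tray","handle","pocket","ball_center","pad"): find(q,c)
s=manip.state();print(s["time"],s["tool_pos"],s["tool_rot"])
E
```

```text
pics
[[0.995, -0.067, 0.078, 0.431], [-0.103, -0.643, 0.759, -0.97], [-0.001, -0.763, -0.647, 0.82], [0.0, 0.0, 0.0, 1.0]] 488.0344927184339
side tube tip 0.65 [0.4688 0.1933 0.0333]
side tone_hole tip 0.89 [0.4961 0.2461 0.0383]
side tray tip 0.93 [ 0.3418 -0.0663  0.002 ]
side tray tip 0.77 [ 0.6248 -0.4276 -0.0029]
side tray tip 0.65 [ 0.4926 -0.2349 -0.0022]
side handle tip 0.86 [ 0.3423 -0.0749  0.0445]
side handle tip 0.62 [ 0.6237 -0.4242  0.0432]
side handle tip 0.61 [ 0.5003 -0.2367  0.0435]
side pocket tip 0.96 [ 0.5774 -0.4176  0.0053]
side pocket tip 0.77 [ 0.322  -0.0255  0.0031]
side pocket tip 0.71 [0.4703 0.1966 0.0321]
side ball_center tip 0.43 [ 0.5355 -0.2023  0.0149]
side pad tip 0.97 [ 0.481   0.1959 -0.0011]
[[0.025, -0.996, 0.084, 0.458], [-1.0, -0.025, -0.004, -0.071], [0.006, -0.084, -0.996, 1.083], [0.0, 0.0, 0.0, 1.0]] 409.37123600459455
top tube tip 0.85 [0.4738 0.1896 0.0286]
top tone_hole tip 0.87 [0.5026 0.2442 0.0396]
top tray tip 0.74 [ 0.6282 -0.4244 -0.0009]
top tray tip 0.68 [ 0.3408 -0.0666 -0.    ]
top tray tip 0.58 [ 0.5007 -0.237   0.0017]
top handle tip 0.9 [ 0.3409 -0.0691  0.0432]
top handle tip 0.76 [ 0.4957 -0.2359  0.0444]
top handle tip 0.71 [ 0.6259 -0.4248  0.0433]
top pocket tip 0.91 [ 0.5748 -0.4215  0.0057]
top pocket tip 0.85 [ 0.535  -0.1995  0.0049]
top pocket tip 0.79 [ 0.3254 -0.0243  0.0067]
top ball_center tip 0.51 [ 0.5348 -0.1979  0.017 ]
top pad tip 0.59 [ 0.4821  0.1987 -0.0019]
0.8 [0.19825631 0.5927041  0.40473642] [7.37879916e-06 1.60695473e-01 9.87004035e-01 2.96578389e-05]
```

View pics/side0.png

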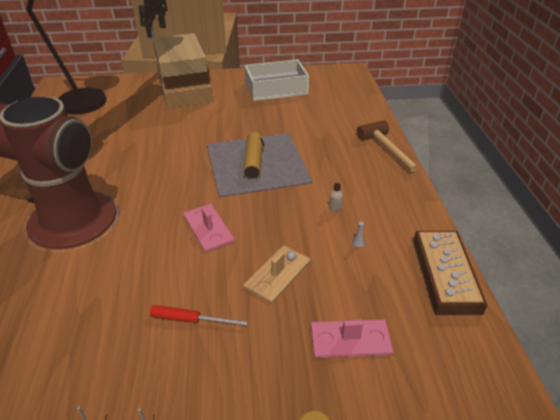

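View pics/top0.png

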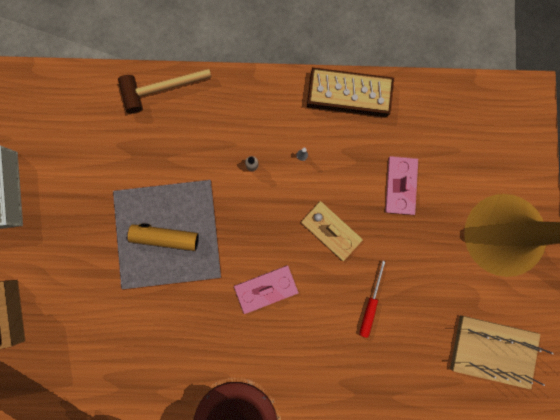

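The side view shows the brass tube on the pad around (254,155). The wooden tray is at (278,272) with the ball at (291,256), and there are two pink decoys. In the top view the tube runs (128,234)–(198,242) with its hole at (143,229), leaning +x. The wooden tray is at (332,231) with the ball at (318,217).

```bash
cat >> h.py <<'E'
def tube_axis(im,cam="top",sh=0):
    hsv=cv2.cvtColor(im,cv2.COLOR_BGR2HSV)
    m=cv2.inRange(hsv,(15,120,60),(35,255,255)); x=np.zeros_like(m); x[195:285,118:215]=m[195:285,118:215]
    m=cv2.morphologyEx(x,cv2.MORPH_OPEN,np.ones((3,3)))
    n,l,s,c=cv2.connectedComponentsWithStats(m);k=1+s[1:,4].argmax()
    p=np.argwhere(l==k)[:,::-1].astype(np.float32);r=cv2.minAreaRect(p)
    b=np.array([ray(cam,u,v,0.035)[:2] for u,v in cv2.boxPoints(r)])
    e=[b[1]-b[0],b[2]-b[1]];e.sort(key=lambda v:-np.linalg.norm(v));a=e[0]*np.sign(e[0][1])
    print("tube c",b.mean(0).round(4),"len/wid",[round(np.linalg.norm(v),4) for v in e],"axis deg",round(np.degrees(np.arctan2(a[1],a[0])),1))
def go(P,xdeg,tip=0.173):
    "offset/twist from now to put point tip ahead of TCP at P, tool x at world angle xdeg"
    from scipy.spatial.transform import Rotation as R
    s=manip.state();q=s["tool_rot"];M=R.from_quat([q[1],q[2],q[3],q[0]]).as_matrix()
    d=np.array(P)+[0,0,tip]-s["tool_pos"];a=np.degrees(np.arctan2(M[1,0],M[0,0]))
    print("offset mm",(M.T@d*1000).round(1),"twist",round(-np.radians((xdeg-a+180)%360-180),3),"tool",np.round(s["tool_pos"],4),"xang",round(a,2),"F",np.round(s["contact_force"],1),"t",s["time"])
E
python3 - <<'E'
from h import *
im=manip.grab_frame("top");tube_axis(im)
for q in("tube","tone_hole"):find(q,"top");find(q,"top")
go([.479,.191,.10],173.5)
E
```

```text
tube c [0.4712 0.2005] len/wid [np.float64(0.175), np.float64(0.0462)] axis deg 83.8
top tone_hole tip 0.64 [0.5037 0.245  0.0401]
top tone_hole tip 0.39 [ 0.5345 -0.1992  0.0043]
top tone_hole tip 0.64 [0.5037 0.245  0.0401]
top tone_hole tip 0.39 [ 0.5345 -0.1992  0.0043]
offset mm [-393.7 -291.9  131.7] twist -0.209 tool [0.1982 0.5927 0.4047] xang 161.51 F [ 0.3 -1.2 -0.6] t 1.05
```

Request:
{"name": "play_rows", "arguments": {
  "increments": [
    {"offset":[-32,-23.6,0],"twist":-0.1,"grip":0},
    {"offset":[-64,-47.2,0],"twist":-0.2,"grip":0},
    {"offset":[-96,-70.8,0],"twist":-0.215,"grip":0},
    {"offset":[-128,-94.4,0],"twist":-0.215,"grip":0},
    {"offset":[-160,-118,0],"twist":-0.215,"grip":0}
  ]
}}

```text
time: 1.47
tool_pos: [0.3131, 0.4285, 0.4048]
tool_rot: [0.0, 0.053, 0.999, 0.0]
contact_force: [0.3, 0.2, -0.6]
gripper_width: 0.303
```

```bash
python3 -c "
from h import *
go([.479,.194,.10],173.8)"
```

```text
offset mm [-190.  -215.5  131.8] twist 0.001 tool [0.3131 0.4285 0.4048] xang 173.87 F [ 0.3  0.2 -0.6] t 1.4667
```

Request:
{"name": "play_rows", "arguments": {
  "increments": [
    {"offset":[-23,-26,10],"twist":0,"grip":0},
    {"offset":[-46,-52,25],"twist":0,"grip":0},
    {"offset":[-69,-78,40],"twist":0,"grip":0},
    {"offset":[-92,-104,55],"twist":0,"grip":0},
    {"offset":[-115,-130,70],"twist":0,"grip":0}
  ]
}}

```text
time: 1.88
tool_pos: [0.4135, 0.2869, 0.3344]
tool_rot: [0.0, 0.054, 0.999, 0.0]
contact_force: [0.2, 0.8, -0.5]
gripper_width: -0.002
```

```bash
python3 -c "
from h import *
go([.479,.194,.10],173.8)"
```

```text
offset mm [-75.  -85.3  61.4] twist 0.0 tool [0.4135 0.2869 0.3344] xang 173.83 F [ 0.2  0.8 -0.5] t 1.8833
```

Request:
{"name": "play_rows", "arguments": {
  "increments": [
    {"offset":[-19,-21,15],"twist":0,"grip":0},
    {"offset":[-38,-43,31],"twist":0,"grip":0},
    {"offset":[-57,-64,46],"twist":0,"grip":0},
    {"offset":[-75,-85,61],"twist":0,"grip":0},
    {"offset":[-75,-85,61],"twist":0,"grip":0}
  ]
}}

```text
time: 2.3
tool_pos: [0.4791, 0.1926, 0.2706]
tool_rot: [-0.002, 0.056, 0.998, -0.001]
contact_force: [-0.6, -1.3, 0.5]
gripper_width: -0.002
```

```bash
python3 -c "
from h import *
go([.479,.194,.054],173.8)
a=cv2.resize(manip.grab_frame('side')[110:210,190:330],None,fx=5,fy=5,interpolation=2)
print(proj('side',[.4715,.195,.03]),proj('side',[.479,.194,.1]))
cv2.imwrite('pics/s1.png',a)"
```

```text
offset mm [ 0.1  1.6 43.6] twist -0.004 tool [0.4791 0.1926 0.2706] xang 173.58 F [-0.6 -1.3  0.5] t 2.3
(np.float64(253.79035338177772), np.float64(154.64464503802895)) (np.float64(255.565731114091), np.float64(133.66950832677497))
```

View pics/s1.png

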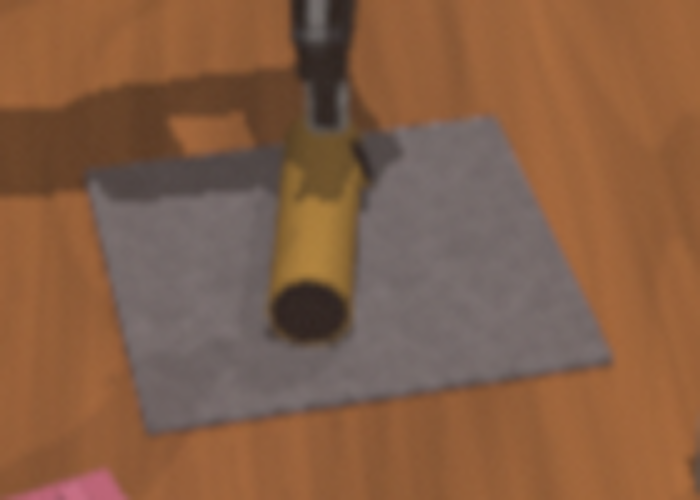

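The crop shows the shut fingers above the tube, with the tube's near end at crop (312,312). Next I lower to contact.

Request:
{"name": "play_rows", "arguments": {
  "increments": [
    {"offset":[0,0,16],"twist":0,"grip":0},
    {"offset":[0,0,30],"twist":0,"grip":0},
    {"offset":[0,0,38],"twist":0,"grip":0},
    {"offset":[0,0,40],"twist":0,"grip":0},
    {"offset":[0,0,40],"twist":0,"grip":0}
  ]
}}

```text
time: 2.77
tool_pos: [0.4779, 0.1964, 0.2336]
tool_rot: [-0.0, 0.053, 0.999, -0.0]
contact_force: [-0.6, -0.1, 0.3]
gripper_width: 0.004
```

Request:
{"name": "play_rows", "arguments": {
  "increments": [
    {"offset":[0,0,1],"twist":0,"grip":0},
    {"offset":[0,0,2],"twist":0,"grip":0},
    {"offset":[0,0,3],"twist":0,"grip":0},
    {"offset":[0,0,3],"twist":0,"grip":0}
  ]
}}

```text
time: 3.1
tool_pos: [0.4785, 0.196, 0.2311]
tool_rot: [0.0, 0.054, 0.999, 0.0]
contact_force: [-0.2, -0.3, 0.8]
gripper_width: -0.003
```

Request:
{"name": "play_rows", "arguments": {
  "increments": [
    {"offset":[0,0,1],"twist":0,"grip":0},
    {"offset":[0,0,2],"twist":0,"grip":0},
    {"offset":[0,0,3],"twist":0,"grip":0},
    {"offset":[0,0,4],"twist":0,"grip":0},
    {"offset":[0,0,4],"twist":0,"grip":0}
  ]
}}

```text
time: 3.52
tool_pos: [0.4788, 0.1958, 0.2273]
tool_rot: [0.001, 0.054, 0.999, -0.0]
contact_force: [-0.1, -0.6, 2.3]
gripper_width: -0.001
```

Request:
{"name": "play_rows", "arguments": {
  "increments": [
    {"offset":[0,0,0.5],"twist":0,"grip":0},
    {"offset":[0,0,1],"twist":0,"grip":0},
    {"offset":[0,0,1],"twist":0,"grip":0}
  ]
}}

```text
time: 3.77
tool_pos: [0.4792, 0.1958, 0.2272]
tool_rot: [0.001, 0.054, 0.999, -0.0]
contact_force: [-0.7, -1.4, 7.1]
gripper_width: -0.004
```

Request:
{"name": "play_rows", "arguments": {
  "increments": [
    {"offset":[0,0,0.8],"twist":0,"grip":0},
    {"offset":[2,0,0.8],"twist":0,"grip":0},
    {"offset":[5,0,0.8],"twist":0,"grip":0},
    {"offset":[8,0,0.8],"twist":0,"grip":0},
    {"offset":[11,0,0.8],"twist":0,"grip":0}
  ]
}}

```text
time: 4.18
tool_pos: [0.4687, 0.197, 0.2273]
tool_rot: [0.002, 0.054, 0.999, -0.0]
contact_force: [0.7, -2.6, 9.9]
gripper_width: -0.001
```

Request:
{"name": "play_rows", "arguments": {
  "increments": [
    {"offset":[3,0,0],"twist":0,"grip":0},
    {"offset":[6,0,0],"twist":0,"grip":0},
    {"offset":[9,0,0],"twist":0,"grip":0},
    {"offset":[11,0,0],"twist":0,"grip":0},
    {"offset":[11,0,0],"twist":0,"grip":0}
  ]
}}

```text
time: 4.6
tool_pos: [0.4575, 0.1982, 0.2272]
tool_rot: [0.002, 0.054, 0.999, -0.0]
contact_force: [-0.3, -3.0, 8.9]
gripper_width: 0.003
```

```bash
cat > t.py <<'E'
from h import *
find("tube","top");im=manip.grab_frame("top");cv2.imwrite("pics/_t.png",im)
for c in("top","side"):
    manip.grab_frame(c)
    for q in("tube","tone_hole"):find(q,c)
try: tube_axis(im)
except Exception as e: print(e)
E
python3 t.py
```

```text
top tube tip 0.73 [0.4628 0.195  0.0281]
side tube tip 0.98 [0.4593 0.1993 0.0317]
side tone_hole tip 0.74 [0.4816 0.2487 0.0484]
tube c [0.4569 0.1607] len/wid [np.float64(0.0921), np.float64(0.0462)] axis deg 84.0
```

Request:
{"name": "play_rows", "arguments": {
  "increments": [
    {"offset":[3,0,0],"twist":0,"grip":0},
    {"offset":[6,0,0],"twist":0,"grip":0},
    {"offset":[8,0,0],"twist":0,"grip":0},
    {"offset":[8,0,0],"twist":0,"grip":0},
    {"offset":[8,0,-2],"twist":0,"grip":0}
  ]
}}

```text
time: 5.42
tool_pos: [0.449, 0.199, 0.2279]
tool_rot: [0.001, 0.054, 0.999, 0.0]
contact_force: [0.1, -0.4, -0.8]
gripper_width: -0.002
```

Request:
{"name": "play_rows", "arguments": {
  "increments": [
    {"offset":[0,0,-6],"twist":0,"grip":0},
    {"offset":[-7,0,-6],"twist":0,"grip":0},
    {"offset":[-14,0,-6],"twist":0,"grip":0},
    {"offset":[-14,0,-2],"twist":0,"grip":0},
    {"offset":[-14,0,0],"twist":0,"grip":0}
  ]
}}

```text
time: 5.83
tool_pos: [0.4632, 0.1975, 0.2271]
tool_rot: [0.0, 0.054, 0.999, 0.0]
contact_force: [-0.1, -2.6, 17.6]
gripper_width: -0.002
```

```bash
python3 t.py
```

```text
top tube tip 0.73 [0.4628 0.195  0.0281]
top tube tip 0.88 [0.4557 0.1917 0.0275]
side tube tip 0.83 [0.457  0.1979 0.0328]
side tone_hole tip 0.56 [0.4736 0.2489 0.0503]
tube c [0.4526 0.1596] len/wid [np.float64(0.0897), np.float64(0.0459)] axis deg 84.3
```

Request:
{"name": "play_rows", "arguments": {
  "increments": [
    {"offset":[0,0,-0.5],"twist":0,"grip":0},
    {"offset":[3,0,-0.5],"twist":0,"grip":0},
    {"offset":[6,0,-0.5],"twist":0,"grip":0},
    {"offset":[9,0,-0.5],"twist":0,"grip":0},
    {"offset":[12,0,-0.5],"twist":0,"grip":0}
  ]
}}

```text
time: 6.65
tool_pos: [0.4501, 0.1989, 0.2274]
tool_rot: [-0.0, 0.054, 0.999, -0.0]
contact_force: [0.4, -0.6, 4.1]
gripper_width: -0.001
```

Request:
{"name": "play_rows", "arguments": {
  "increments": [
    {"offset":[3,0,0],"twist":0,"grip":0},
    {"offset":[6,0,0],"twist":0,"grip":0},
    {"offset":[9,0,0],"twist":0,"grip":0},
    {"offset":[12,0,0],"twist":0,"grip":0},
    {"offset":[12,0,0],"twist":0,"grip":0}
  ]
}}

```text
time: 7.07
tool_pos: [0.438, 0.2002, 0.2274]
tool_rot: [-0.0, 0.054, 0.999, -0.0]
contact_force: [0.2, -1.2, 2.7]
gripper_width: 0.003
```

Request:
{"name": "play_rows", "arguments": {
  "increments": [
    {"offset":[1,0,0],"twist":0,"grip":0},
    {"offset":[2,0,0],"twist":0,"grip":0},
    {"offset":[2,0,0],"twist":0,"grip":0}
  ]
}}

```text
time: 7.32
tool_pos: [0.4365, 0.2004, 0.2274]
tool_rot: [-0.0, 0.054, 0.999, -0.0]
contact_force: [-0.0, -0.3, 2.9]
gripper_width: 0.001
```

Request:
{"name": "play_rows", "arguments": {
  "increments": [
    {"offset":[0,0,-5],"twist":0,"grip":0},
    {"offset":[0,0,-30],"twist":0,"grip":0},
    {"offset":[0,12,-65],"twist":0,"grip":0.3},
    {"offset":[0,32,-80],"twist":0,"grip":0.6},
    {"offset":[0,72,-80],"twist":0,"grip":1}
  ]
}}

```text
time: 7.73
tool_pos: [0.4457, 0.2715, 0.3123]
tool_rot: [0.004, 0.056, 0.998, 0.001]
contact_force: [1.3, 0.4, 0.7]
gripper_width: 0.419
```

Request:
{"name": "play_rows", "arguments": {
  "increments": [
    {"offset":[0,-40,0],"twist":0,"grip":1},
    {"offset":[0,-80,0],"twist":0,"grip":1},
    {"offset":[0,-120,0],"twist":0,"grip":1},
    {"offset":[0,-160,0],"twist":0,"grip":1},
    {"offset":[0,-200,0],"twist":0,"grip":1}
  ]
}}

```text
time: 8.15
tool_pos: [0.4219, 0.0721, 0.3068]
tool_rot: [-0.001, 0.053, 0.999, 0.0]
contact_force: [1.0, -0.5, -0.2]
gripper_width: 0.996
```

```bash
python3 t.py; python3 -c "
from h import *
go([.4985,-.236,.12],0,.155)
a=cv2.resize(manip.grab_frame('top')[175:295,105:225],None,fx=4,fy=4,interpolation=2)
b=cv2.resize(manip.grab_frame('side')[110:210,190:310],None,fx=4,fy=4.8,interpolation=2)
cv2.imwrite('pics/s2.png',np.hstack([cv2.resize(a,(390,480)) if 0 else a[:,:390],b[:,:400]]))"
```

```text
top tube tip 0.88 [0.4557 0.1917 0.0275]
top tone_hole tip 0.52 [0.4494 0.2485 0.0564]
side tube tip 0.72 [0.4402 0.1991 0.034 ]
side tone_hole tip 0.73 [0.4409 0.2513 0.0558]
tube c [0.4503 0.2668] len/wid [np.float64(0.0462), np.float64(0.0457)] axis deg 82.0
offset mm [-108.  -300.4   32.1] twist 3.036 tool [0.4228 0.0741 0.3073] xang 173.94 F [-0.2  0.3  0.3] t 8.55
```

View pics/s2.png

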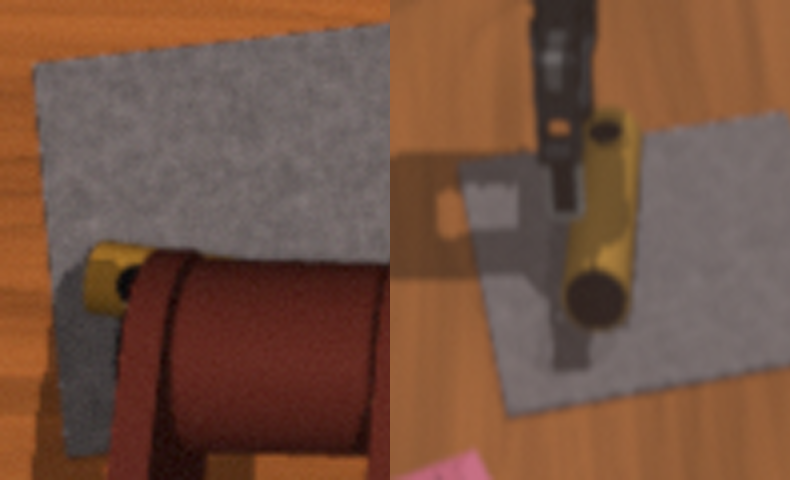

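The hole now looks upward in both views: top crop (130,285), side crop (605,130), centred across the tube's width. I'll check it again once the arm clears. Next, the tray pose from the first top picture.

```bash
python3 - <<'E'
from h import *
im=cv2.imread("pics/top0.png");hsv=cv2.cvtColor(im,cv2.COLOR_BGR2HSV)
print(hsv[222,312],hsv[240,350],hsv[200,300],hsv[231,332])
x=np.zeros(im.shape[:2],np.uint8);h=hsv[195:268,295:370];
x[195:268,295:370]=((h[...,0]>=14)&(h[...,0]<=40)&(h[...,2]>110))*255
n,l,s,c=cv2.connectedComponentsWithStats(cv2.morphologyEx(x,cv2.MORPH_CLOSE,np.ones((5,5))));k=1+s[1:,4].argmax()
r=cv2.minAreaRect(np.argwhere(l==k)[:,::-1].astype(np.float32))
b=np.array([ray("top",u,v,.009)[:2] for u,v in cv2.boxPoints(r)])
e=[b[1]-b[0],b[2]-b[1]];print(s[k,4],b.mean(0),[(np.linalg.norm(v),np.degrees(np.arctan2(v[1],v[0]))) for v in e])
go([.4985,-.236,.14],225,.155)
E
```

```text
[ 18 139 185] [ 20 130 167] [ 12 186 136] [ 18 137 108]
1760 [ 0.49971328 -0.23751703] [(np.float64(0.08106057911691163), np.float64(-41.44758675008081)), (np.float64(0.15367208236514537), np.float64(-131.6882789716684))]
offset mm [-108.  -300.4   12.2] twist -0.891 tool [0.4228 0.0741 0.3073] xang 173.95 F [ 0.2  0.5 -0. ] t 8.65
```

Request:
{"name": "play_rows", "arguments": {
  "increments": [
    {"offset":[-12,-32,0],"twist":-0.1,"grip":1},
    {"offset":[-24,-66,0],"twist":-0.2,"grip":1},
    {"offset":[-36,-100,0],"twist":-0.3,"grip":1},
    {"offset":[-48,-134,0],"twist":-0.4,"grip":1},
    {"offset":[-60,-168,0],"twist":-0.5,"grip":1}
  ]
}}

```text
time: 9.07
tool_pos: [0.4648, -0.1012, 0.3075]
tool_rot: [0.0, -0.198, 0.98, 0.0]
contact_force: [-0.3, -0.6, 0.3]
gripper_width: 0.997
```

```bash
python3 -c "
from h import *
go([.499,-.2365,.13],228.3,.155)"
```

```text
offset mm [  21.1 -138.    22.5] twist -0.444 tool [ 0.4648 -0.1012  0.3075] xang -157.13 F [-0.3 -0.6  0.3] t 9.0667
```

Request:
{"name": "play_rows", "arguments": {
  "increments": [
    {"offset":[5,-35,0],"twist":-0.11,"grip":1},
    {"offset":[10,-70,0],"twist":-0.22,"grip":1},
    {"offset":[16,-105,10],"twist":-0.33,"grip":1},
    {"offset":[21,-138,20],"twist":-0.444,"grip":1},
    {"offset":[21,-138,20],"twist":-0.444,"grip":1}
  ]
}}

```text
time: 9.48
tool_pos: [0.4984, -0.2395, 0.2854]
tool_rot: [-0.001, -0.407, 0.914, 0.0]
contact_force: [-0.3, 0.6, -0.7]
gripper_width: 1.001
```

```bash
python3 -c "
from h import *
for c in ('top','side'):
  im=manip.grab_frame(c);cv2.imwrite('pics/%s3.png'%c,im)
  for q in('tone_hole','tube','tray','handle','pocket','ball_center'):find(q,c)
  if c=='top':tube_axis(im);a=cv2.resize(im[185:295,110:220],None,fx=3.6,fy=3.6,interpolation=2)
b=cv2.resize(im[220:320,230:330],(396,396),interpolation=2)
cv2.imwrite('pics/s3.png',np.hstack([a,b]))
go([.499,-.2365,.045],228.3,.155)"
```

```text
top tone_hole tip 0.59 [0.4484 0.248  0.0574]
top tube tip 0.64 [0.4429 0.1932 0.0274]
top tray tip 0.94 [ 0.627  -0.4261  0.0019]
top tray tip 0.8 [ 0.501  -0.2357 -0.0011]
top tray tip 0.68 [ 0.3426 -0.0662  0.0004]
top handle tip 0.92 [ 0.3433 -0.0686  0.0483]
top pocket tip 0.93 [ 0.5352 -0.1993  0.007 ]
top pocket tip 0.9 [ 0.5756 -0.4201  0.0101]
top pocket tip 0.72 [ 0.3222 -0.0254  0.0023]
top ball_center tip 0.58 [ 0.5325 -0.1977  0.0169]
top ball_center tip 0.26 [ 0.5335 -0.1989  0.0049]
tube c [0.4433 0.2028] len/wid [np.float64(0.176), np.float64(0.046)] axis deg 83.9
side tone_hole tip 0.78 [0.4459 0.2519 0.0529]
side tube tip 0.81 [0.4444 0.1972 0.0285]
side tray tip 0.91 [ 0.3403 -0.0675  0.0004]
side tray tip 0.61 [ 0.6244 -0.4273 -0.0033]
side tray tip 0.58 [ 0.4964 -0.2394 -0.0036]
side handle tip 0.92 [ 0.6233 -0.4239  0.0451]
side handle tip 0.76 [ 0.3379 -0.0703  0.0438]
side handle tip 0.58 [ 0.5    -0.2359  0.0446]
side pocket tip 0.8 [ 0.5742 -0.4197  0.0045]
side pocket tip 0.76 [ 0.5324 -0.1959  0.0043]
side pocket tip 0.75 [ 0.3219 -0.0236  0.0039]
side ball_center tip 0.5 [ 0.5382 -0.1994  0.0156]
offset mm [-0.3 -1.5 87.6] twist -0.007 tool [ 0.4977 -0.2357  0.2876] xang -132.07 F [-0.1  0.  -0.4] t 10.1833
```

View pics/s3.png

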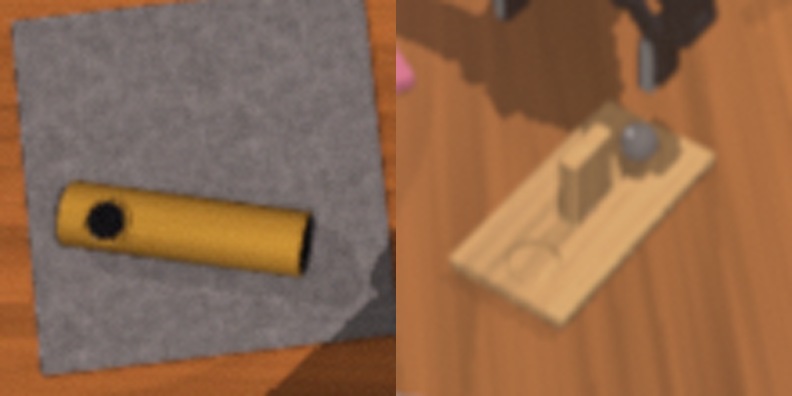

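Left crop: the hole at (106,220) is centred on the tube (edges ~186 and 250), and the axis moved 27.9 mm, so the roll is right. Right crop: the wooden tray has its ball at (640,140), with the open fingers above. I'll descend and grip.

Request:
{"name": "play_rows", "arguments": {
  "increments": [
    {"offset":[0,-1.5,25],"twist":0,"grip":1},
    {"offset":[0,-1.5,55],"twist":0,"grip":1},
    {"offset":[0,-1.5,77],"twist":0,"grip":1},
    {"offset":[0,-1.5,87],"twist":0,"grip":1},
    {"offset":[0,-1.5,87],"twist":0,"grip":1}
  ]
}}

```text
time: 10.6
tool_pos: [0.4976, -0.2362, 0.1974]
tool_rot: [-0.002, -0.406, 0.914, 0.003]
contact_force: [-0.8, 0.6, -0.5]
gripper_width: 1.002
```

Request:
{"name": "play_rows", "arguments": {
  "increments": [
    {"offset":[0,0,0],"twist":0,"grip":0.7},
    {"offset":[0,0,0],"twist":0,"grip":0.5},
    {"offset":[0,0,0],"twist":0,"grip":0.4},
    {"offset":[0,0,0],"twist":0,"grip":0.33},
    {"offset":[0,0,0],"twist":0,"grip":0.27}
  ]
}}

```text
time: 11.02
tool_pos: [0.4993, -0.2372, 0.2017]
tool_rot: [0.001, -0.406, 0.914, -0.001]
contact_force: [-1.0, 0.1, -0.0]
gripper_width: 0.301
```

Request:
{"name": "play_rows", "arguments": {
  "increments": [
    {"offset":[0,0,0],"twist":0,"grip":0.23},
    {"offset":[0,0,0],"twist":0,"grip":0.2},
    {"offset":[0,0,0],"twist":0,"grip":0.17},
    {"offset":[0,0,0],"twist":0,"grip":0.14},
    {"offset":[0,0,0],"twist":0,"grip":0.1}
  ]
}}

```text
time: 11.43
tool_pos: [0.499, -0.237, 0.2007]
tool_rot: [0.0, -0.406, 0.914, -0.0]
contact_force: [-0.0, -0.5, 1.4]
gripper_width: 0.13
```

Request:
{"name": "play_rows", "arguments": {
  "increments": [
    {"offset":[0,0,0],"twist":0,"grip":0.05},
    {"offset":[0,0,0],"twist":0,"grip":0},
    {"offset":[0,0,0],"twist":0,"grip":0},
    {"offset":[0,0,0],"twist":0,"grip":0},
    {"offset":[0,0,0],"twist":0,"grip":0}
  ]
}}

```text
time: 11.85
tool_pos: [0.499, -0.237, 0.2007]
tool_rot: [0.0, -0.406, 0.914, -0.0]
contact_force: [0.2, -0.5, 3.1]
gripper_width: 0.126
```

```bash
python3 - <<'E'
from h import *
im=cv2.imread("pics/top3.png")
g=cv2.cvtColor(im,cv2.COLOR_BGR2GRAY)[238:256,132:148];
m=(g<50).astype(np.uint8);M=cv2.moments(m,True);u,v=M["m10"]/M["m00"]+132,M["m01"]/M["m00"]+238
print(M["m00"],u,v,ray("top",u,v,.055))
for c in("side","top"):
    manip.grab_frame(c)
    for q in("handle","pocket","ball_center"):find(q,c)
go([.5,-.236,.045],228.3,.155);print(manip.state()["gripper_width"])
E
```

```text
75.0 138.98666666666668 245.73333333333332 [0.44760863 0.25008763 0.055     ]
side handle tip 0.86 [ 0.5016 -0.2373  0.0444]
side handle tip 0.86 [ 0.6247 -0.4218  0.0419]
side handle tip 0.86 [ 0.3388 -0.0713  0.0423]
side pocket tip 0.65 [ 0.5333 -0.1964  0.0071]
side pocket tip 0.64 [ 0.5744 -0.4182  0.0063]
side pocket tip 0.59 [ 0.3209 -0.0256  0.0072]
top handle tip 0.7 [ 0.3428 -0.0676  0.0452]
top handle tip 0.6 [ 0.6251 -0.4249  0.0413]
top pocket tip 0.83 [ 0.3228 -0.0268  0.0032]
top pocket tip 0.63 [ 0.5326 -0.1976  0.0033]
top pocket tip 0.63 [ 0.5763 -0.4237  0.0065]
top ball_center tip 0.52 [ 0.5345 -0.197   0.0183]
offset mm [-1.5 -0.1  0.7] twist -0.007 tool [ 0.499  -0.2371  0.2007] xang -132.09 F [ 0.3 -0.7  4.1] t 12.25
0.12667301331304254
```

Request:
{"name": "play_rows", "arguments": {
  "increments": [
    {"offset":[0,0,-2],"twist":0,"grip":0},
    {"offset":[0,0,-6],"twist":0,"grip":0},
    {"offset":[0,0,-12],"twist":0,"grip":0},
    {"offset":[0,0,-20],"twist":0,"grip":0},
    {"offset":[0,0,-29],"twist":0,"grip":0}
  ]
}}

```text
time: 12.67
tool_pos: [0.4984, -0.2366, 0.2293]
tool_rot: [-0.0, -0.406, 0.914, 0.001]
contact_force: [-0.1, -0.4, -3.7]
gripper_width: 0.131
```

Request:
{"name": "play_rows", "arguments": {
  "increments": [
    {"offset":[0,0,-10],"twist":0,"grip":0},
    {"offset":[0,0,-20],"twist":0,"grip":0},
    {"offset":[0,0,-30],"twist":0,"grip":0},
    {"offset":[0,0,-40],"twist":0,"grip":0},
    {"offset":[0,0,-50],"twist":0,"grip":0}
  ]
}}

```text
time: 13.08
tool_pos: [0.4989, -0.237, 0.2808]
tool_rot: [0.0, -0.406, 0.914, -0.0]
contact_force: [0.3, 0.2, -3.7]
gripper_width: 0.127
```

Request:
{"name": "play_rows", "arguments": {
  "increments": [
    {"offset":[0,0,-8],"twist":0,"grip":0},
    {"offset":[0,0,-14],"twist":0,"grip":0},
    {"offset":[0,0,-18],"twist":0,"grip":0},
    {"offset":[0,0,-20],"twist":0,"grip":0},
    {"offset":[0,0,-20],"twist":0,"grip":0}
  ]
}}

```text
time: 13.5
tool_pos: [0.4989, -0.237, 0.2997]
tool_rot: [0.0, -0.406, 0.914, -0.0]
contact_force: [-0.1, 0.3, -2.9]
gripper_width: 0.128
```

```bash
python3 -c "
from h import *
for c in('side','top'):
  im=manip.grab_frame(c);cv2.imwrite('pics/%s4.png'%c,im)
  for q in('handle','pocket','ball_center'):find(q,c)
im=cv2.imread('pics/side4.png');cv2.imwrite('pics/s4.png',cv2.resize(im[170:310,200:360],None,fx=3,fy=3,interpolation=2))
go([.4145,.212,.137],228,.155);print(manip.state()['gripper_width'])"
```

```text
side handle tip 0.86 [ 0.4987 -0.2357  0.1435]
side handle tip 0.81 [ 0.6256 -0.4194  0.0426]
side handle tip 0.79 [ 0.338  -0.0697  0.045 ]
side pocket tip 0.91 [ 0.3231 -0.0259  0.0008]
side pocket tip 0.89 [ 0.5301 -0.2008  0.1061]
side pocket tip 0.58 [ 0.5739 -0.4181  0.0046]
side ball_center tip 0.62 [ 0.4976 -0.2367  0.1436]
side ball_center tip 0.46 [ 0.5338 -0.1998  0.1093]
top handle tip 0.97 [ 0.623  -0.4267  0.0433]
top handle tip 0.76 [ 0.3422 -0.0688  0.0455]
top pocket tip 0.86 [ 0.5332 -0.1963  0.0988]
top pocket tip 0.7 [ 0.3254 -0.0238  0.0057]
top pocket tip 0.55 [ 0.5741 -0.4204  0.0056]
top ball_center tip 0.55 [ 0.5316 -0.1996  0.118 ]
top ball_center tip 0.33 [0.4452 0.1957 0.0327]
offset mm [-276.6  363.4    7.2] twist -0.002 tool [ 0.4988 -0.2369  0.299 ] xang -132.09 F [-0.5  0.2 -2.9] t 13.9
0.12977493976356722
```

View pics/s4.png

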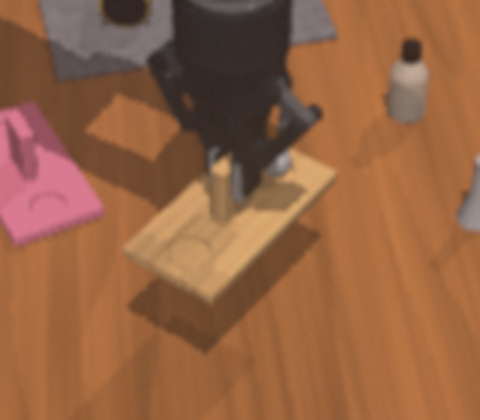

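The side crop shows the tray lifted level, with the ball at (280,162) in its pocket. I'll carry it smoothly to above the hole.

Request:
{"name": "play_rows", "arguments": {
  "increments": [
    {"offset":[-1.8,2.4,0],"twist":0,"grip":0},
    {"offset":[-5.4,7.2,0],"twist":0,"grip":0},
    {"offset":[-11.5,15.1,0],"twist":0,"grip":0},
    {"offset":[-20,26.2,0],"twist":0,"grip":0},
    {"offset":[-30.3,39.8,0],"twist":0,"grip":0}
  ]
}}

```text
time: 14.32
tool_pos: [0.4893, -0.1866, 0.2994]
tool_rot: [0.0, -0.406, 0.914, 0.0]
contact_force: [0.2, -0.5, -3.3]
gripper_width: 0.132
```

Request:
{"name": "play_rows", "arguments": {
  "increments": [
    {"offset":[-10.9,14.3,0],"twist":0,"grip":0},
    {"offset":[-21.8,28.6,0],"twist":0,"grip":0},
    {"offset":[-32.7,42.9,0],"twist":0,"grip":0},
    {"offset":[-43.6,57.2,0],"twist":0,"grip":0},
    {"offset":[-54.5,71.5,0],"twist":0,"grip":0}
  ]
}}

```text
time: 14.73
tool_pos: [0.4722, -0.0971, 0.2993]
tool_rot: [0.0, -0.406, 0.914, 0.0]
contact_force: [0.1, 0.0, -3.4]
gripper_width: 0.13
```

Request:
{"name": "play_rows", "arguments": {
  "increments": [
    {"offset":[-10.9,14.3,0],"twist":0,"grip":0},
    {"offset":[-21.8,28.6,0],"twist":0,"grip":0},
    {"offset":[-32.7,42.9,0],"twist":0,"grip":0},
    {"offset":[-43.6,57.2,0],"twist":0,"grip":0},
    {"offset":[-54.5,71.5,0],"twist":0,"grip":0}
  ]
}}

```text
time: 15.15
tool_pos: [0.4554, -0.0089, 0.2993]
tool_rot: [0.0, -0.406, 0.914, 0.0]
contact_force: [-0.4, -0.4, -3.0]
gripper_width: 0.129
```

Request:
{"name": "play_rows", "arguments": {
  "increments": [
    {"offset":[-10.9,14.3,0],"twist":0,"grip":0},
    {"offset":[-21.8,28.6,0],"twist":0,"grip":0},
    {"offset":[-32.7,42.9,0],"twist":0,"grip":0},
    {"offset":[-43.6,57.2,0],"twist":0,"grip":0},
    {"offset":[-54.5,71.5,0],"twist":0,"grip":0}
  ]
}}

```text
time: 15.57
tool_pos: [0.4386, 0.0793, 0.2993]
tool_rot: [0.0, -0.406, 0.914, 0.0]
contact_force: [-0.0, -0.1, -2.7]
gripper_width: 0.13
```

Request:
{"name": "play_rows", "arguments": {
  "increments": [
    {"offset":[-10.9,14.3,0],"twist":0,"grip":0},
    {"offset":[-21.8,28.6,0],"twist":0,"grip":0},
    {"offset":[-32.7,42.9,0],"twist":0,"grip":0},
    {"offset":[-43.6,57.2,0],"twist":0,"grip":0},
    {"offset":[-54.5,71.5,0],"twist":0,"grip":0}
  ]
}}

```text
time: 15.98
tool_pos: [0.4219, 0.1675, 0.2993]
tool_rot: [0.0, -0.407, 0.914, 0.0]
contact_force: [0.4, -0.2, -2.6]
gripper_width: 0.132
```

Request:
{"name": "play_rows", "arguments": {
  "increments": [
    {"offset":[-9,12,0],"twist":0,"grip":0},
    {"offset":[-16,21.5,0],"twist":0,"grip":0},
    {"offset":[-21,28.5,0],"twist":0,"grip":0},
    {"offset":[-24,32.5,0],"twist":0,"grip":0},
    {"offset":[-25.5,34.5,0],"twist":0,"grip":0}
  ]
}}

```text
time: 16.4
tool_pos: [0.4142, 0.2086, 0.2994]
tool_rot: [0.0, -0.407, 0.914, -0.0]
contact_force: [-0.3, 0.4, -2.8]
gripper_width: 0.132
```

```bash
cat > f.py <<'E'
from h import *
import sys
k=sys.argv[1]
for c in('side','top'):
  im=manip.grab_frame(c);cv2.imwrite(f'pics/{c}{k}.png',im)
  for q in('handle','pocket','ball_center','tone_hole'):find(q,c)
a=cv2.imread(f'pics/side{k}.png')[90:220,190:320];b=cv2.imread(f'pics/top{k}.png')[175:305,100:230]
cv2.imwrite(f'pics/s{k}.png',cv2.resize(np.hstack([a,b]),None,fx=3,fy=3,interpolation=2))
go([.414,.2115,.14],228,.155);print(manip.state()['gripper_width'])
E
python3 f.py 5
```

```text
side handle tip 0.79 [ 0.3382 -0.0722  0.0449]
side handle tip 0.71 [0.4155 0.2082 0.1441]
side handle tip 0.59 [ 0.6215 -0.4219  0.0431]
side pocket tip 0.94 [ 0.5738 -0.4195  0.0023]
side pocket tip 0.94 [ 0.3232 -0.0235  0.005 ]
side pocket tip 0.68 [0.4477 0.2459 0.1035]
side ball_center tip 0.47 [0.4508 0.2483 0.116 ]
side tone_hole tip 0.63 [0.4433 0.2496 0.0562]
side tone_hole tip 0.55 [0.4487 0.2462 0.1046]
top handle tip 0.81 [0.4119 0.2078 0.1431]
top handle tip 0.8 [ 0.6243 -0.4258  0.0432]
top handle tip 0.71 [ 0.3415 -0.0692  0.045 ]
top pocket tip 0.87 [ 0.319  -0.0223  0.0066]
top pocket tip 0.68 [0.4509 0.2446 0.1008]
top pocket tip 0.6 [ 0.5725 -0.4213  0.0089]
offset mm [-2.3  3.5  4.4] twist -0.002 tool [0.4151 0.2075 0.2994] xang -132.13 F [ 0.1 -0.  -3.3] t 16.9
0.1310951749013602
```

View pics/s5.png

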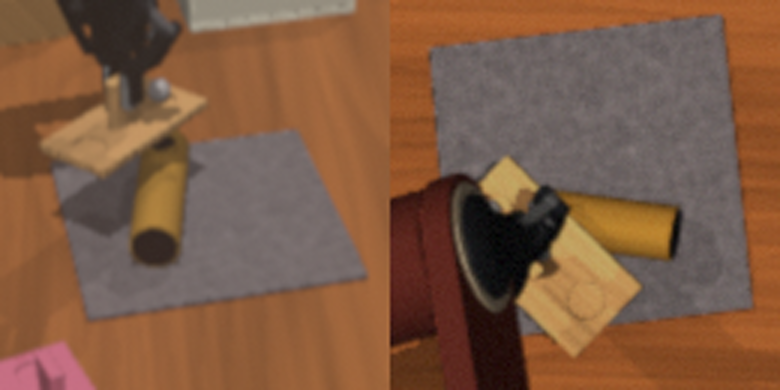

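The side crop shows the ball at (160,88) in its pocket, above the hole at (172,145). The numbers call for a shift of about 4 mm, and I'll go slightly lower.

Request:
{"name": "play_rows", "arguments": {
  "increments": [
    {"offset":[-0.5,0.8,1.5],"twist":0,"grip":0},
    {"offset":[-1,1.7,4],"twist":0,"grip":0},
    {"offset":[-1.6,2.7,6.5],"twist":0,"grip":0},
    {"offset":[-2,3.5,8],"twist":0,"grip":0},
    {"offset":[-2,3.5,8],"twist":0,"grip":0}
  ]
}}

```text
time: 17.32
tool_pos: [0.4134, 0.2117, 0.2906]
tool_rot: [-0.001, -0.406, 0.914, 0.0]
contact_force: [-0.3, 0.0, -3.5]
gripper_width: 0.127
```

Request:
{"name": "play_rows", "arguments": {
  "increments": [
    {"offset":[0,0,0],"twist":0,"grip":0},
    {"offset":[0,0,0],"twist":0,"grip":0},
    {"offset":[0,0,0],"twist":0,"grip":0},
    {"offset":[0,0,0],"twist":0,"grip":0},
    {"offset":[0,0,0],"twist":0,"grip":0}
  ]
}}

```text
time: 17.73
tool_pos: [0.4138, 0.2116, 0.2916]
tool_rot: [0.0, -0.406, 0.914, -0.0]
contact_force: [-0.2, 0.8, -3.6]
gripper_width: 0.127
```

```bash
python3 f.py 6
```

```text
side handle tip 0.94 [0.4138 0.2111 0.1368]
side handle tip 0.83 [ 0.6236 -0.4243  0.0422]
side handle tip 0.75 [ 0.3411 -0.0724  0.0436]
side pocket tip 0.95 [ 0.3205 -0.0219  0.0037]
side pocket tip 0.9 [0.4457 0.2494 0.0957]
side pocket tip 0.69 [ 0.5751 -0.4189  0.0068]
side ball_center tip 0.49 [0.4463 0.2545 0.1071]
side tone_hole tip 0.71 [0.4407 0.2525 0.0531]
top handle tip 0.94 [ 0.3401 -0.0693  0.0452]
top handle tip 0.78 [ 0.6218 -0.4249  0.0427]
top handle tip 0.65 [0.4078 0.2113 0.1357]
top pocket tip 0.87 [0.4521 0.2491 0.0955]
top pocket tip 0.79 [ 0.3206 -0.0283  0.0051]
top pocket tip 0.73 [ 0.576  -0.4217  0.0074]
top tone_hole tip 0.73 [0.4142 0.2158 0.0936]
offset mm [-0.1 -0.3 -3.6] twist -0.002 tool [0.4137 0.2116 0.2914] xang -132.09 F [ 1.5  0.5 -3.3] t 18.2333
0.13092172140263802
```

View pics/s6.png

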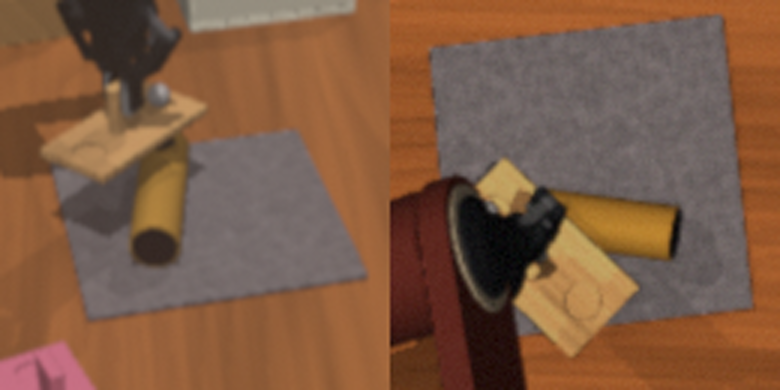

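The picture shows the tray held level with the ball in its pocket at (158,95), above the hole. The tube and the bystanders are unmoved.

```bash
python3 -c "
from plant import manip
print(manip.job_done())"
```

```text
the job is handed in; nothing more can be done
None
```

I rolled the tube until its tone hole faced up and let go of it. I then gripped the tray by its handle and handed the job in at about 18 s. The tray is held still above the hole with the ball in its pocket. The hand-in gave no verdict, so the checks below are mine.

- **Roll:** I did it in two pressed strokes of about 57 mm at the top, with at most about 18 N on the fingers. The tube's axis moved 27.9 mm against the 28 mm needed. The top picture shows the hole centred on the tube to about 1.5 mm.
- **Pocket over hole:** The networks put the pocket at about (0.449, 0.249) and I measured the hole at (0.4475, 0.2495), so they agree to about 2 mm. The tray's underside is about 34 mm above the hole's mouth.
- **Disagreements:** The two cameras' pocket readings differed by about 6 mm in x. The last side-view readings for the hole, which was partly hidden, were 4 to 7 mm lower in x than my measurement. The last top view also reported a tone hole on the tray, which I discounted as false.
- **Ball and bystanders:** The last side view shows the ball in its pocket, though the top-view network no longer reported it because the gripper was in the way. I planned the moves to stay clear of the oil bottle, screwdriver and mouthpiece. I did not measure them again at the end, and the last pictures I viewed did not take them in.

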